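# Index the carving turntable and brake it

### The job

Bring the half-carved block round for the next cut: push the carving turntable by its spokes with a fingertip until the red pointed spoke points at the tip of the brass index post and stays there, then push the brake lever (black ball on its end) across to its stop on the side away from the turntable. Nothing is to be picked up: leave the block sitting where it is on the turntable and do not touch it with the fingers, and leave the tools and other things on the bench undisturbed.

Things in the scene. Friction and masses are not known exactly. Their poses are not given: they have to be found in the camera images.
- axis (a point): Centre of the top of the turntable's wooden platen, on its vertical turning axis, 50 mm above the bench. The platen is a disc 170 mm across and 20 mm thick. Four spokes of 14 mm round bar stand out level from its rim, 90 degrees apart, centre line 40 mm above the bench, reaching 148 mm from the axis (three of pale wood; the fourth is red and pointed).
- pointer_tip (a point): Point of the red spoke, 160 mm from the turning axis, 40 mm above the bench. The red spoke is 14 mm thick as far as 128 mm from the axis and tapers from there to its point. The direction from the axis to here is where the turntable points; the other three spokes lie at +90, 180 and -90 degrees from it.
- mark_tip (a point): Tip of the fixed brass index post: a cone pointing level at the turntable's axis, 163 mm from it, 40 mm above the bench. The post behind it is 16 mm wide, 50 mm tall, 174 to 188 mm from the axis. At the start it lies 25 to 105 degrees anticlockwise of the red pointer. The red point passes it with 3 mm to spare.
- turntable (a joint): Turning angle of the turntable in rad, growing anticlockwise seen from above, free to turn both ways, many turns. It takes about 2 N at a spoke's outer half to turn (dry friction 0.25 N m) and stays where it is left.
- brake_pivot (a point): Pivot of the brake lever on its vertical axis, 44 mm above the bench, on a steel post 40 mm across. A 12 mm round steel lever runs level from here, its centre line 44 mm above the bench, bare for 16 to 88 mm from the pivot.
- brake_ball (a point): Centre of the black ball (24 mm across) on the brake lever's end, 100 mm from the pivot and 44 mm above the bench.
- brake (a joint): Angle of the brake lever in rad: about 0 to 0.15 (off) at the start, growing anticlockwise seen from above, which swings the ball away from the turntable, to its stop at 1.1 (brake on). It takes about 2 N at 65 mm from the pivot and stays where it is left.
- base: Dark steel foot of the turntable, fixed to the bench. Origin on the turning axis at bench height. Under the spokes, beyond 95 mm from the axis, the space down to the bench is free but for a flat bar (50 mm wide, 8 mm high) out to the brake pivot and the flat brass foot of the index post (22 mm wide, 5 mm high).
- carving: Half-carved pale wooden block, 85 x 85 x 48 mm with a round hollow in its top, 0.24 kg, loose on the middle of the platen and riding round with it; its top is 98 mm above the bench. Origin: centre of its underside.
- gouge: Carving gouge lying beyond the turntable, mid-brown handle 125 mm long and 27 mm thick along its own -x from the origin, blade 110 mm along +x. Origin on the bench below the joint of the two.
- chisel: Chisel lying on the bench, pale handle 125 mm long along its own -x from the origin, blade 120 mm along +x.
- skew: Narrow chisel lying on the bench, dark handle 125 mm long along its own -x from the origin, blade 100 mm along +x.
- mallet: Round carver's mallet lying on the bench: head 120 mm long along its own +x from the origin and up to 84 mm thick, handle 130 mm along -x.
- wax_tin: Yellow tin, 68 mm across, 42 mm tall. Origin: centre of its underside.
- offcut: Wooden offcut 60 x 45 x 40 mm beyond the brake. Origin: centre of its underside.
- case: Black spectacle case 70 x 150 x 42 mm to the right of the brake. Origin: centre of its underside.
Mind the look-alikes: they are no part of the job. What is shaped like the carving but green is not meant.

How it is judged:
On the way, in this order (a step that is already met when the one before it is completed fails the run):
1. the red spoke points at the brass index tip and the turntable is still (horizontal distance between pointer_tip and mark_tip below 0.011 m and velocity of joint turntable between -0.05 and 0.05 rad/s), for 0.2 s.
2. the brake lever is across at its stop (value of joint brake above 1 rad), for 0.2 s.
At the end, for the whole second after the job is handed in: The red spoke's point is within 11 mm (horizontally) of the brass index tip, which is about 10 mm sideways, with the turntable at rest; the brake lever is within 0.1 rad of its stop (above 1.0 rad) and at rest; the block still sits flat on the platen, its centre within 20 mm of the axis (all of step 1 and value of joint brake above 1 rad and velocity of joint brake between -0.05 and 0.05 rad/s and horizontal distance between carving and axis below 0.02 m and height (world z) of carving between 0.045 and 0.055 m); the robot touches nothing.
It fails at once if the block on the turntable is pushed off centre by more than 20 mm or lifted by more than 8 mm (horizontal distance between carving and axis above 0.02 m or height (world z) of carving above 0.058 m).
It fails at once if the block is touched by the fingers with more than 2 N (contact force between the fingers and carving above 2 N).
It fails at once if a tool or other loose thing on the bench is moved by more than 20 mm (distance of any of gouge, chisel, skew, mallet, wax_tin, offcut, case from where it was at the start of the episode above 0.02 m).
It also fails if it takes over 51 s, if anything falls off the work surface, if the arm or the gripper's body presses on something with over 40 N, if the wrist force passes 120 N, or if a joint passes its speed limit or range.

### The arm

A 6-joint arm with a two-finger parallel gripper is mounted at the origin on the work surface. World frame = base frame: x ahead of the robot, y to its left, z up, the work surface at z = 0. Lengths are in m, angles in rad, forces in N, time in s.
With the tool pointing down it reaches from about 0.225 to 0.875 m from the base axis. Payload 3.4 kg.
Tool frame: the origin (TCP) lies midway between the tips of the shut fingers; the grasp point (between the pads) lies behind it (manip.grip_point_offset is the z of the grasp point in the tool frame, in m); z points along the fingers, x is the direction in which the jaws open and shut, and the axes are right-handed (so a half turn about z gives the same grasp; the last joint's range is limited). The gripper opens to 85 mm and grips with 20 to 120 N. Pads are 22 mm wide; open, the fingers measure 114 mm over their backs; the gripper's body (76 mm by 85 mm) begins 54 mm behind the grasp point. The pads swing forward as they close: fully open they stand 13 mm farther back than shut.
Start: joints at [-1.289, 0.276, 1.505, -0, 1.361, -0.121], TCP at [0.225, -0.529, 0.231] pointing down, gripper open.
Joint ranges: [-2.89, 2.89], [-0.75, 2.08], [0.22, 2.7], [-1.18, 4.32], [0.11, 2.71], [-2.7, 2.7]. Speed limits (rad/s): [2.57, 2.57, 3.14, 3.14, 3.14, 3.14].

### API

Orientations are given as a unit quaternion [w, x, y, z].
In Python, from rig import manip, eyes, recognise, regions_of, mark_of gives the robot as it stands.
- The arm moves only by the shell command python3 -m inch 'ROWS' [FORCE]. ROWS is JSON, a list of rows, each a list of 5 numbers: the gripper command: -1 is shut, 1 is fully open, values between are in proportion, then the shift along the tool's x, y, z in mm, then the turn about the tool's z in degrees. A call has 1 to 20 rows; each row shifts and turns the pose as measured when the row begins, along the tool's axes as they then stand; what a row does not reach is not made up. A row lasts 1/12 s, in which the tool goes at most 41.7 mm and 7.16 degrees, less where a joint would pass 70% of its speed; a pose out of reach is approached as far as the arm can. A call with a gripper value outside its range is refused whole. The fingers move at their own pace and stop on an object; FORCE is the grip in N (left out, the last holds). Time passes only in rows, so rows that do not move let the fingers close. It gives the time, the measured TCP pose, the force and the opening at its end, in the units of the state.
- manip.get_state(): the state, without advancing time (a new reading comes with each control period).
- eyes.get_image(name): name is "scene" or "top" or "wrist"; returns a dict with "frame" (480x640x3 uint8, red, green, blue), "K" (3x3 intrinsics, pixels), "rvec" (rotation vector, rad) and "tvec" (3), from world to camera coordinates, as OpenCV has them; the wrist camera has in their place "mount" (4x4, takes a point from camera to tool coordinates, whose origin is the TCP and whose axes are the tool frame's). Camera axes: x right, y down, z forward; pixel columns grow to the right and rows downward; lengths in m; the calibration is good to about 2 mm. The wrist camera is an equidistant fisheye: a pixel r from the principal point sees the ray r / f radians off the axis. A picture is of the moment at which its call begins: read the wrist's pose just before it. There is no depth.
- manip.sign_off(): hands the job in, once; it reports no verdict.
Trained networks look in a picture, given as the dict that the camera call returned (one of the last four; its "shot" number tells which), for a name from the list of things; names that differ only in an ending like _2 or _b are one class to them, and where a whole thing is asked for, a point or a joint stands for the part that bears it (a point fixed in the world has none). Each returns a list of dicts, best first, with "confidence" (0 to 1); they miss things now and then, are a little off and sometimes report something else, mostly with a low value. They report only what shows in the picture. A call takes as long as a camera call. They do not tell look-alikes from the thing itself.
- recognise(picture, target): "bbox" ([left, top, width, height] in pixels, round what is visible of it).
- regions_of(picture, target): "mask" (480x640 bool, what is visible of it) and "bbox" ([left, top, width, height] in pixels, round what is visible of it).
- mark_of(picture, target): "point" ([row, column] in pixels: a listed point, or the origin of a listed thing).
The state is a dict: "clock": time; "qpos": joint angles; "qd": joint speeds; "effort": joint torques, N m; "position": TCP position; "ee_rot": TCP orientation; "contact_force": force on the tool from outside, world axes, zero at the start; "moment": the same for the moment, N m; "width": finger opening in m.
Only numpy, scipy, OpenCV 4.12 (cv2) and the standard library are available. Lean on these libraries where they do the work, as an engineer would, in place of code of your own. Each camera call takes 0.05 s, during which the arm holds its last target.

## Working session

There is one attempt and no reset: what is moved stays moved. The work goes in short steps, Python scripts to look and compute and a shell command to move; the robot and the scene stay as the last step left them, time stands still between calls to the robot, and variables do not carry over. Pictures are saved under pics/ and viewed, and the job is handed in when it is done.

```bash
ls; mkdir -p pics; python3 - <<'E'
from rig import manip, eyes, recognise, regions_of, mark_of
import cv2
print(manip.get_state(), manip.grip_point_offset)
for n in ("top","scene"):
    p=eyes.get_image(n); cv2.imwrite(f"pics/{n}0.png",p["frame"][:,:,::-1])
    print(n,p["K"].tolist(),p["rvec"],p["tvec"])
    for t in ("axis","pointer_tip","mark_tip","brake_pivot","brake_ball","carving"):
        print(t,[(m["point"],round(m["confidence"],2)) for m in mark_of(p,t)[:3]])
E
```

```text
pics
{'clock': 0.0, 'qpos': array([-1.28903001e+00,  2.76638493e-01,  1.50614991e+00, -9.35600366e-06,
        1.36070334e+00, -1.21010693e-01]), 'qd': array([-0.00042974, -0.00044931, -0.000734  , -0.00075345,  0.00059794,
        0.00047759]), 'effort': array([ 1.14540246e-03, -4.16770756e+01, -2.45808452e+01, -4.12976908e-05,
        1.09302104e-02, -1.07584235e-06]), 'position': array([ 0.22522191, -0.52847455,  0.23040823]), 'ee_rot': array([-6.11867099e-04,  8.34258706e-01, -5.51372387e-01, -7.26134832e-04]), 'contact_force': array([ 0.13645673,  0.34371105, -0.33863736]), 'moment': array([ 0.00308717,  0.00297497, -0.01563916]), 'width': 0.08536742478902655} -0.0187
top [[556.2506627018964, 0.0, 319.7403219826726], [0.0, 556.2506627018964, 230.58019095663403], [0.0, 0.0, 1.0]] [ 2.15210866 -2.17164066  0.11877187] [-0.01494547  0.5717386   1.38536361]
axis [([241.1, 252.6], 0.71)]
pointer_tip [([184.0, 271.2], 0.78)]
mark_tip [([229.8, 195.3], 0.71)]
brake_pivot [([238.8, 353.5], 0.56)]
brake_ball [([280.6, 352.8], 0.55)]
carving [([124.5, 297.7], 0.96), ([334.5, 226.6], 0.68), ([241.4, 254.5], 0.66)]
scene [[451.4209579018028, 0.0, 324.52721305521675], [0.0, 451.4209579018028, 241.97247506089082], [0.0, 0.0, 1.0]] [ 0.88328548  2.72400078 -0.8212673 ] [ 0.49149788 -0.24367023  1.6446146 ]
axis [([268.9, 368.1], 0.83)]
pointer_tip [([290.1, 319.5], 0.76)]
mark_tip [([314.8, 393.1], 0.59)]
brake_pivot [([220.9, 319.5], 0.57)]
brake_ball [([205.9, 346.9], 0.51), ([276.8, 366.6], 0.39)]
carving [([310.2, 258.1], 0.98), ([272.8, 367.4], 0.95), ([259.5, 438.3], 0.92)]
```

View pics/top0.png

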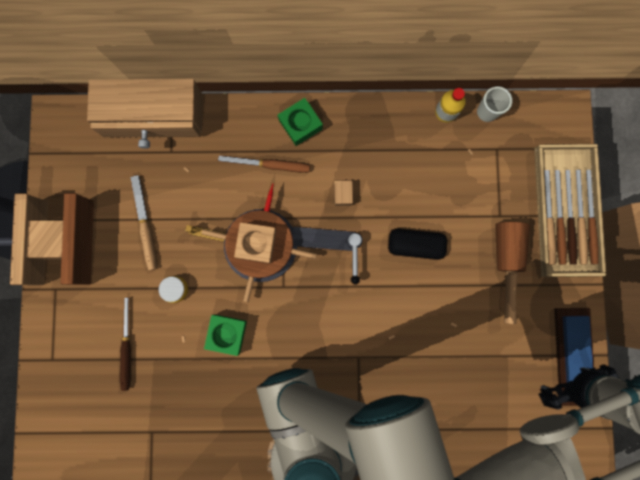

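View pics/scene0.png

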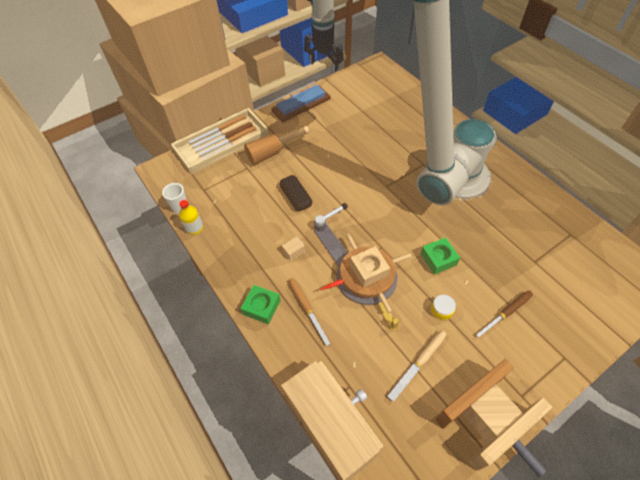

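```bash
cat > h.py <<'E'
import numpy as np, cv2
from rig import manip, eyes, recognise, regions_of, mark_of
def ray(p,px,z):
    "px=[row,col] -> world at height z"
    R=cv2.Rodrigues(np.array(p["rvec"],float))[0]; t=np.array(p["tvec"],float).ravel()
    d=R.T@np.linalg.inv(p["K"])@np.array([px[1],px[0],1.0]); c=-R.T@t
    return c+d*(z-c[2])/d[2]
def proj(p,P):
    q=cv2.projectPoints(np.array(P,float).reshape(-1,1,3),np.array(p["rvec"],float),np.array(p["tvec"],float),np.array(p["K"],float),None)[0].reshape(-1,2)
    return q
Z=dict(axis=.05,pointer_tip=.04,mark_tip=.04,brake_pivot=.044,brake_ball=.044)
E
python3 - <<'E'
from h import *
for n in ("top","scene"):
    p=eyes.get_image(n)
    for t in Z:
        for m in mark_of(p,t)[:2]: print(n,t,ray(p,m["point"],Z[t]).round(4),round(m["confidence"],2))
E
```

```text
top pointer_tip [0.7027 0.0977 0.04  ] 0.63
top mark_tip [0.5733 0.2952 0.04  ] 0.55
top brake_pivot [ 0.5466 -0.1063  0.044 ] 0.7
top brake_ball [ 0.4508 -0.1026  0.044 ] 0.61
scene axis [0.5494 0.1451 0.05  ] 0.68
scene axis [0.5364 0.1365 0.05  ] 0.6
scene pointer_tip [0.6941 0.0985 0.04  ] 0.83
scene mark_tip [0.5719 0.2864 0.04  ] 0.81
scene brake_pivot [ 0.5489 -0.1205  0.044 ] 0.69
scene brake_pivot [ 0.5462 -0.2429  0.044 ] 0.54
scene brake_ball [ 0.4385 -0.0926  0.044 ] 0.46
```

The red pointer tip is at about (270,184) in the top view, pointing up the picture. The brass post is at (192,229), the carving at (257,243), the brake post at (354,240) and the ball at (354,280). The green look-alikes are at (300,121) and (226,334), and the pale block on the platen at (257,243) is the real carving. Next I refine these in a close crop.

```bash
python3 - <<'E'
from h import *
p=eyes.get_image("top"); f=p["frame"][:,:,::-1].copy()
cv2.imwrite("pics/crop1.png",cv2.resize(f[150:320,170:390],None,fx=3.6,fy=3.4,interpolation=cv2.INTER_CUBIC))
hsv=cv2.cvtColor(f,cv2.COLOR_BGR2HSV)
m=((hsv[...,0]<6)|(hsv[...,0]>174))&(hsv[...,1]>180)&(hsv[...,2]>100)
ys,xs=np.nonzero(m[150:320,170:390]); ys+=150; xs+=170
print(len(ys), ys.min(),ys.max())
for y in range(ys.min(),ys.max()+1): 
    if (ys==y).any(): print(y,xs[ys==y].min(),xs[ys==y].max(), end='; ')
for t in ("turntable","base","brake"):
    for r in regions_of(p,t)[:2]: print(t,r["bbox"],r["confidence"])
E
```

```text
113 185 211
185 272 272; 186 271 272; 187 271 272; 188 271 272; 189 270 272; 190 270 272; 191 269 272; 192 269 272; 193 269 272; 194 268 272; 195 268 271; 196 268 271; 197 267 271; 198 267 271; 199 267 271; 200 266 271; 201 266 270; 202 266 270; 203 266 270; 204 265 270; 205 265 269; 206 265 269; 207 265 269; 208 264 269; 209 264 268; 210 264 268; 211 266 267; turntable [200.9, 187.4, 115.2, 115.0] 0.64
base [199.7, 190.4, 160.8, 112.1] 0.69
brake [345.8, 235.4, 11.8, 49.8] 0.89
```

View pics/crop1.png

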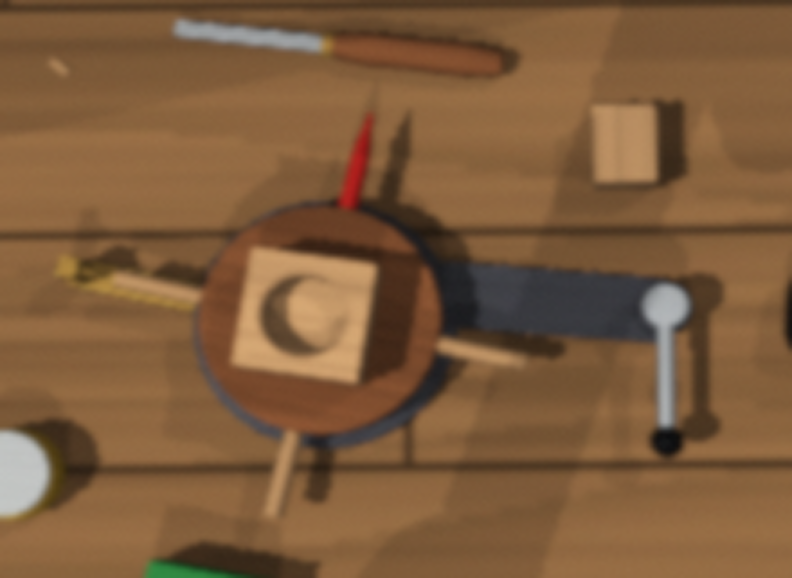

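```bash
python3 - <<'E'
from h import *
p=eyes.get_image("top")
c=lambda x,y:(150+y/3.4-.0,170+x/3.6)
P={k:ray(p,c(*v),.04)[:2] for k,v in dict(red=(374,92),opp=(270,517),left=(113,275),right=(525,362)).items()}
P['mark']=ray(p,c(115,279),.04)[:2]; P['post']=ray(p,c(66,268),.05)[:2]
P['ball']=ray(p,c(667,441),.044)[:2];P['piv']=ray(p,c(665,303),.05)[:2]
P['platL']=ray(p,c(197,316),.05)[:2];P['platR']=ray(p,c(441,316),.05)[:2]
P['platT']=ray(p,c(325,203),.05)[:2];P['platB']=ray(p,c(325,432),.05)[:2]
for k,v in P.items(): print(k,v.round(4))
print(np.linalg.norm(P['red']-P['opp']),np.linalg.norm(P['left']-P['right']))
ax1=P['red']+(P['opp']-P['red'])*160/308; ax2=(P['left']+P['right'])/2
print(ax1,ax2,(P['platL']+P['platR'])/2,(P['platT']+P['platB'])/2)
ax=(ax1+ax2)/2
for k in ('red','opp','left','right','mark','post'):
    d=P[k]-ax; print(k,np.linalg.norm(d),np.degrees(np.arctan2(d[1],d[0])))
E
```

```text
red [0.7098 0.0962]
opp [0.3926 0.1683]
left [0.5727 0.28  ]
right [ 0.5051 -0.0097]
mark [0.5697 0.2786]
post [0.5771 0.3109]
ball [ 0.4458 -0.1079]
piv [ 0.5472 -0.1078]
platL [0.5405 0.2188]
platR [0.539  0.0485]
platT [0.6241 0.1297]
platB [0.4543 0.1292]
0.32528766591549624 0.29751892249014256
[0.54506556 0.13361599] [0.53890268 0.13516902] [0.53975066 0.13363333] [0.53918091 0.12942657]
red 0.1721575227199172 -12.82701437304331
opp 0.15313017735423584 167.22559079982685
left 0.14884942280134922 78.08972060490758
right 0.14873735383037404 -104.3574107117121
mark 0.14682717342184265 79.12401309718202
post 0.17992842932281602 78.75170605920214
```

```bash
python3 -m inch '[[-1,-31,-25,0,0],[-1,-31,-25,0,0],[-1,-31,-25,0,0],[-1,-31,-25,0,0],[-1,-31,-25,0,0],[-1,-31,-25,0,0],[-1,-31,-25,0,0],[-1,-31,-25,0,0],[-1,-31,-25,0,0],[-1,-31,-25,0,0],[-1,-31,-25,0,0],[-1,-31,-25,0,0],[-1,-31,-25,0,0],[-1,-31,-25,0,0],[-1,-31,-25,0,0]]'
cat >> h.py <<'E'
from scipy.spatial.transform import Rotation as Ro
AX=np.array([.5395,.134])
def st():
    s=manip.get_state(); w,x,y,z=s["ee_rot"]; R=Ro.from_quat([x,y,z,w]).as_matrix()
    P=s["position"]; d=P[:2]-AX
    print("t",round(s["clock"],2),"P",P.round(4),"yaw",round(np.degrees(np.arctan2(R[1,0],R[0,0])),1),"r",round(np.linalg.norm(d),4),"ang",round(np.degrees(np.arctan2(d[1],d[0])),1),"q6",s["qpos"][5].round(2),"F",s["contact_force"].round(1),"w",round(s["width"],4),"tilt",R[2].round(3))
    return P,R
def to(x,y,z):
    P,R=st(); print("shift mm",(R.T@(np.array([x,y,z])-P)*1000).round(1))
E
python3 -c "
from h import *
to(.428,.201,.15); print(eyes.get_image('wrist')['mount'])"
```

```text
clock: 2.8
position: [0.3946, 0.0594, 0.2292]
ee_rot: [0.001, 0.829, -0.559, 0.008]
contact_force: [0.8, -1.2, -0.3]
width: -0.0001
t 2.8 P [0.3946 0.0594 0.2292] yaw -68.0 r 0.1629 ang -152.8 q6 1.17 F [ 0.8 -1.2 -0.3] w -0.0001 tilt [ 0.013 -0.007 -1.   ]
shift mm [-119.8  -83.5   78.2]
[[ 9.99999721e-01 -3.06489356e-04  6.81908237e-04 -4.23662187e-04]
 [ 8.13087393e-05  9.51281305e-01  3.08324297e-01 -7.92169008e-02]
 [-7.43184673e-04 -3.08324156e-01  9.51281064e-01 -1.43860398e-01]
 [ 0.00000000e+00  0.00000000e+00  0.00000000e+00  1.00000000e+00]]
```

```bash
python3 -m inch '[[-1,-30,-21,0,0],[-1,-30,-21,0,0],[-1,-30,-21,0,0],[-1,-25,-18,0,0],[-1,0,0,20,7],[-1,0,0,30,7],[-1,0,0,30,7],[-1,0,0,0,7],[-1,0,0,0,7],[-1,0,0,0,7],[-1,0,0,0,0]]'
python3 -c "
from h import *
to(.428,.201,.026)
p=eyes.get_image('top');cv2.imwrite('pics/top2.png',cv2.resize(p['frame'][130:330,150:400,::-1],None,fx=3,fy=3,interpolation=cv2.INTER_CUBIC))
p=eyes.get_image('wrist');cv2.imwrite('pics/w2.png',p['frame'][:,:,::-1])"
```

```text
clock: 3.77
position: [0.4312, 0.2121, 0.1473]
ee_rot: [0.009, -0.571, 0.821, -0.006]
contact_force: [0.4, -0.1, 0.8]
width: -0.0001
t 3.77 P [0.4312 0.2121 0.1473] yaw -110.4 r 0.1335 ang 144.2 q6 2.25 F [ 0.4 -0.1  0.8] w -0.0001 tilt [-0.009 -0.02  -1.   ]
shift mm [ 12.6   1.5 121.2]
```

View pics/w2.png

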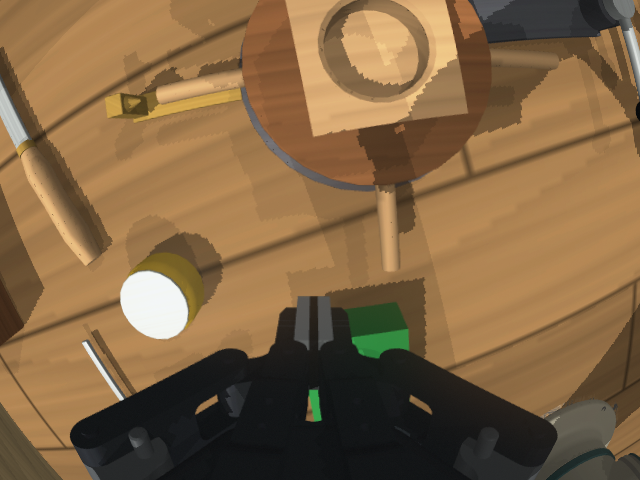

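View pics/top2.png

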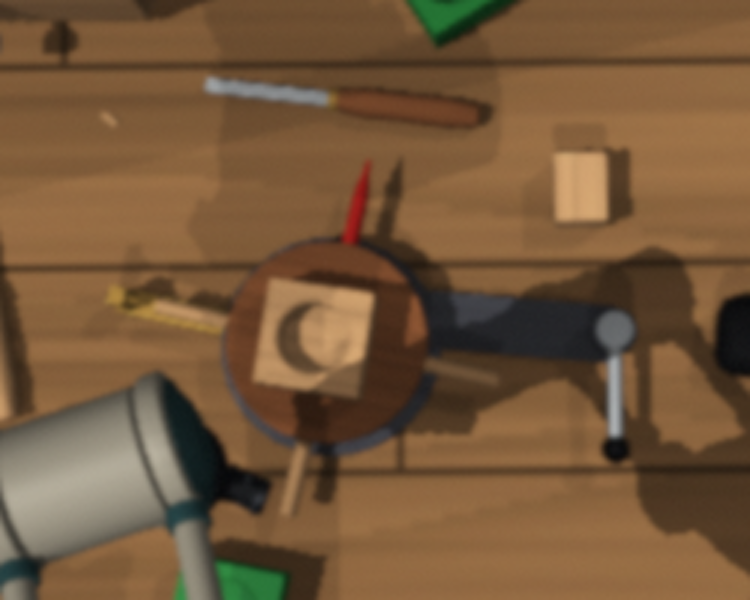

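The wrist view shows the shut fingertips at (314,298). The chosen pale spoke is to their right at (389,225), the wax tin is clear at (155,300) and the brass post is at (125,105). The space below the fingertips is free, so I go down.

```bash
python3 -m inch '[[-1,0,0,35,0],[-1,0,0,35,0],[-1,0,0,30,0],[-1,0,0,20,0],[-1,0,0,0,0]]'
python3 -c "
from h import *
st()
p=eyes.get_image('wrist');cv2.imwrite('pics/w3.png',p['frame'][:,:,::-1])"
```

```text
clock: 4.28
position: [0.441, 0.2136, 0.029]
ee_rot: [0.017, -0.579, 0.815, -0.008]
contact_force: [-1.1, -0.2, 0.2]
width: 0.0003
t 4.28 P [0.441  0.2136 0.029 ] yaw -109.2 r 0.1266 ang 141.0 q6 2.23 F [-1.1 -0.2  0.2] w 0.0003 tilt [-0.019 -0.034 -0.999]
```

View pics/w3.png

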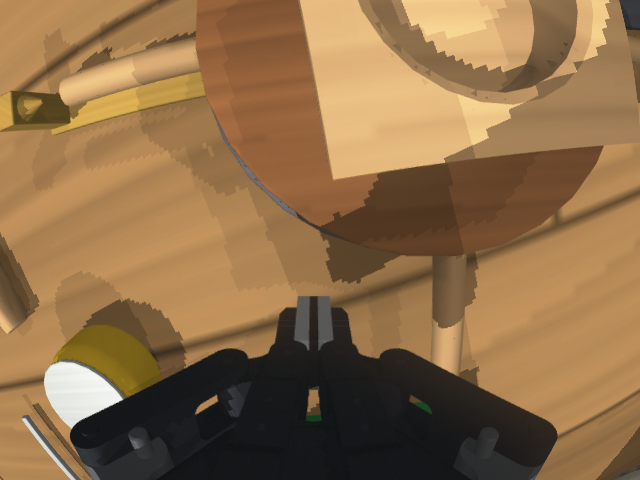

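```bash
python3 -m inch '[[-1,11.6,2.9,0,0],[-1,11.6,2.9,0,0],[-1,6.5,0.9,0,-3],[-1,6.5,0.9,0,-3],[-1,6.5,0.9,0,-3],[-1,6.5,0.9,0,-3],[-1,6.5,0.9,0,-3],[-1,6.5,0.9,0,-3],[-1,6.5,0.9,0,-3],[-1,6.5,0.9,0,-3]]'
python3 -c "
from h import *
st()
p=eyes.get_image('wrist');cv2.imwrite('pics/w4.png',p['frame'][:,:,::-1])"
```

```text
clock: 5.17
position: [0.4179, 0.1403, 0.0438]
ee_rot: [-0.03, 0.743, -0.668, 0.019]
contact_force: [0.4, 2.6, -0.6]
width: -0.0001
t 5.17 P [0.4179 0.1403 0.0438] yaw -83.9 r 0.1218 ang 177.0 q6 1.62 F [ 0.4  2.6 -0.6] w -0.0001 tilt [-0.012 -0.071 -0.997]
```

View pics/w4.png

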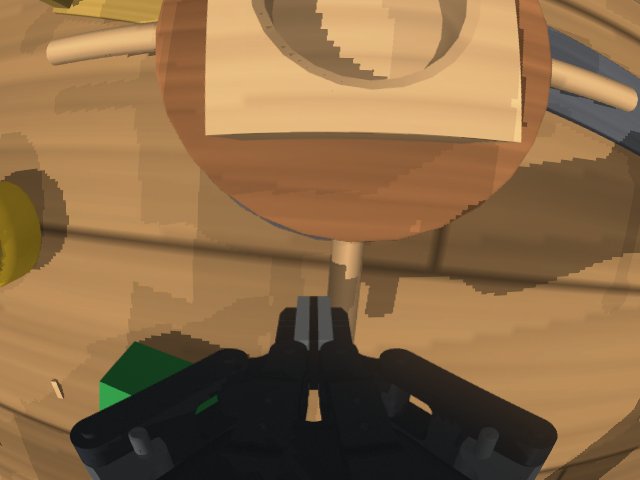

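The fingertip has ridden up to z = 0.044 and is pushing the spoke at (345,270). I lower it before carrying on.

```bash
python3 -m inch '[[-1,-1,0,10,0],[-1,0,0,8,0],[-1,0,0,2,0]]'
python3 -c "
from h import *
st()"
```

```text
clock: 5.47
position: [0.4247, 0.1402, 0.0345]
ee_rot: [-0.038, 0.742, -0.669, 0.026]
contact_force: [-0.2, 0.2, 0.0]
width: 0.0003
t 5.47 P [0.4247 0.1402 0.0345] yaw -84.0 r 0.1149 ang 176.9 q6 1.62 F [-0.2  0.2  0. ] w 0.0003 tilt [-0.012 -0.091 -0.996]
```

```bash
python3 -m inch '[[-1,5,2.5,2,0],[-1,6.5,2,2,-3],[-1,6.5,2,2,-3],[-1,6.5,2,2,-3],[-1,6.5,2,2,-3],[-1,6.5,2,2,-3]]'
python3 -c "
from h import *
st()"
```

```text
clock: 5.97
position: [0.4256, 0.1014, 0.0288]
ee_rot: [-0.042, 0.825, -0.563, 0.038]
contact_force: [0.5, 3.3, 3.4]
width: 0.0001
t 5.97 P [0.4256 0.1014 0.0288] yaw -68.6 r 0.1184 ang -164.0 q6 1.22 F [0.5 3.3 3.4] w 0.0001 tilt [ 0.014 -0.112 -0.994]
```

```bash
python3 -m inch '[[-1,6.5,1.8,1.2,-3],[-1,6.5,1.8,1.2,-3],[-1,6.5,1.8,1.2,-3],[-1,6.5,1.8,1.2,-3],[-1,6.5,1.8,1.2,-3],[-1,6.5,1.8,1.2,-3],[-1,6.5,1.8,1.2,-3]]'
python3 -c "
from h import *
st()
p=eyes.get_image('wrist');cv2.imwrite('pics/w5.png',p['frame'][:,:,::-1])
p=eyes.get_image('top');cv2.imwrite('pics/top5.png',cv2.resize(p['frame'][130:330,150:400,::-1],None,fx=3,fy=3,interpolation=cv2.INTER_CUBIC))"
```

```text
clock: 6.55
position: [0.4337, 0.0538, 0.0229]
ee_rot: [-0.036, 0.916, -0.396, 0.044]
contact_force: [-0.8, 3.0, 0.4]
width: -0.0
t 6.55 P [0.4337 0.0538 0.0229] yaw -46.9 r 0.1328 ang -142.8 q6 0.69 F [-0.8  3.   0.4] w -0.0 tilt [ 0.052 -0.101 -0.994]
```

View pics/top5.png

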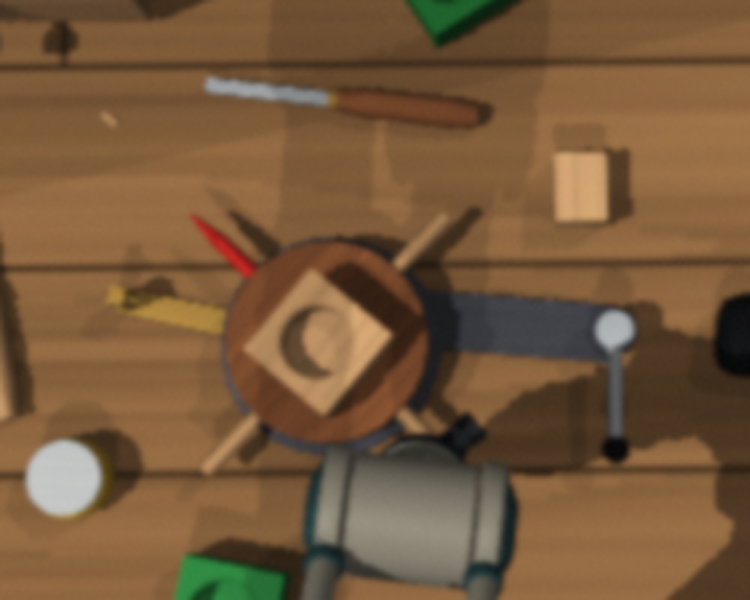

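View pics/w5.png

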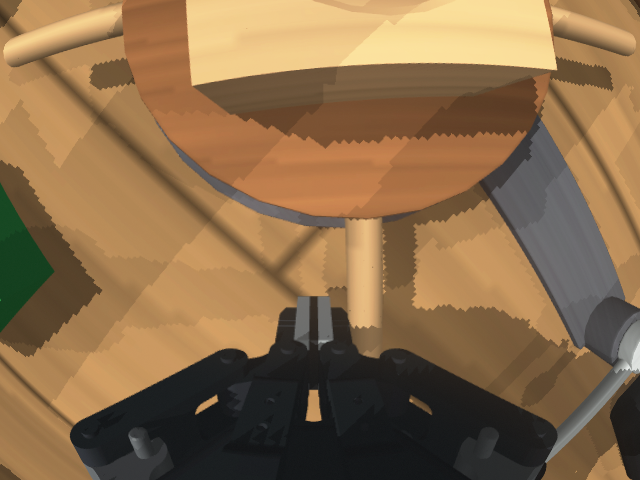

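```bash
cat >> h.py <<'E'
def red(p,show=True):
    f=p["frame"]; hsv=cv2.cvtColor(f,cv2.COLOR_RGB2HSV)
    m=((hsv[...,0]<6)|(hsv[...,0]>174))&(hsv[...,1]>170)&(hsv[...,2]>90)
    n,l,s,c=cv2.connectedComponentsWithStats(m[150:320,170:330].astype(np.uint8))
    i=1+np.argmax(s[1:,4]); ys,xs=np.nonzero(l==i); ys=ys+150; xs=xs+170
    W=np.array([ray(p,(y,x),.04)[:2] for y,x in zip(ys,xs)])
    d=W-AX; a=np.degrees(np.arctan2(d[:,1],d[:,0])); r=np.hypot(*d.T)
    c=W.mean(0); v=np.linalg.svd(W-c)[2][0]; v*=np.sign(v@(c-AX))
    print("red n",len(W),"rmax",r.max().round(3),"meanang",a.mean().round(1),"outer ang",a[r>.13].mean().round(1),"line",np.degrees(np.arctan2(v[1],v[0])).round(1))
    return W
E
python3 - <<'E'
from h import *
p=eyes.get_image("top")
print("axis",(ray(p,(130+217/3,150+445/3),.04)+ray(p,(130+470/3,150+207/3),.04))/2)
red(p)
f=p["frame"]; hsv=cv2.cvtColor(f,cv2.COLOR_RGB2HSV)
m=(hsv[...,0]>19)&(hsv[...,0]<30)&(hsv[...,1]>150)&(hsv[...,2]>70)
m[:, :180]=0; m[:,232:]=0; m[:215]=0; m[255:]=0
ys,xs=np.nonzero(m); print(len(ys))
for x in range(180,232):
    y=ys[xs==x]
    if len(y): print(x,y.min(),y.max(),end='; ')
for pic in (p,eyes.get_image("scene")):
    for mm in mark_of(pic,"mark_tip")[:2]+mark_of(pic,"axis")[:2]: print(ray(pic,mm["point"],.04).round(4), mm["confidence"])
cv2.imwrite("pics/c6.png",cv2.resize(f[200:260,175:255,::-1],None,fx=9,fy=9,interpolation=cv2.INTER_CUBIC))
E
```

```text
axis [0.53759286 0.1337606  0.04      ]
red n 110 rmax 0.153 meanang 47.3 outer ang 47.1 line 45.8
0
[0.5764 0.2953 0.04  ] 0.64
[ 0.5394 -0.2616  0.04  ] 0.28
[0.54   0.1312 0.04  ] 0.97
[0.5695 0.2952 0.04  ] 0.74
[0.5693 0.2891 0.04  ] 0.51
[0.4534 0.365  0.04  ] 0.32
[0.5288 0.1297 0.04  ] 0.79
```

View pics/c6.png

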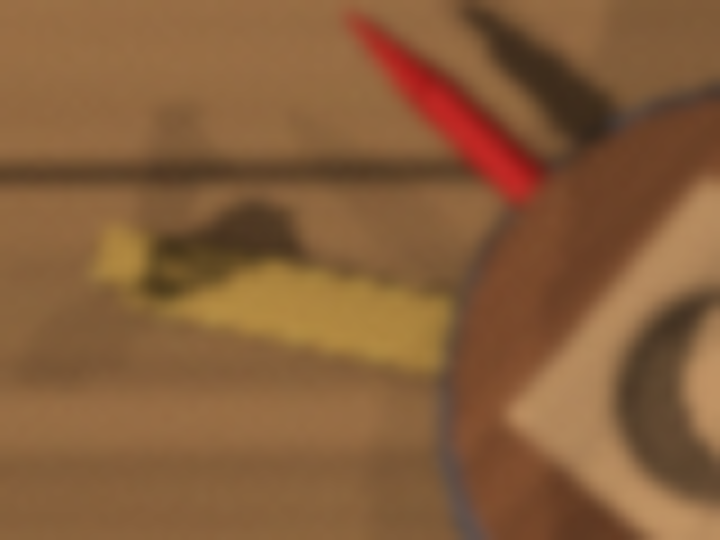

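```bash
python3 - <<'E'
from h import *
p=eyes.get_image("top")
a=ray(p,(200+252/9,175+123/9),.05); b=ray(p,(200+332.5/9,175+448/9),.005)
print(a,b); 
for ax in ([.5395,.134],[.5376,.1338],[.540,.1315]):
    for q in (a,b): 
        d=q[:2]-ax; print(np.hypot(*d).round(4),np.degrees(np.arctan2(d[1],d[0])).round(1),end=' | ')
d=a-b; print("line",np.degrees(np.arctan2(d[1],d[0])))
E
```

```text
[0.57916301 0.31006122 0.05      ] [0.56031809 0.22662414 0.005     ]
0.1805 77.3 | 0.0949 77.3 | 0.1811 76.7 | 0.0956 76.2 | 0.1828 77.6 | 0.0973 77.9 | line 77.27284120741284
```

Measured with the axis at (0.5395, 0.134), the post lies at 77.3° and the pointer at 47°, so about 30° remain. I push roughly 24° of that and then look again.

```bash
python3 -m inch '[[-1,6.7,0.5,0.5,-3],[-1,6.7,0.5,0.5,-3],[-1,6.7,0.5,0.5,-3],[-1,6.7,0.5,0.5,-3],[-1,6.7,0.5,0.5,-3],[-1,6.7,0.5,0.5,-3],[-1,5,0.5,0.5,-3]]'
python3 -c "
from h import *
st()
p=eyes.get_image('top');red(p)"
```

```text
clock: 7.58
position: [0.4589, 0.0278, 0.0201]
ee_rot: [-0.028, 0.975, -0.215, 0.041]
contact_force: [-2.4, 0.9, 0.8]
width: -0.0002
t 7.58 P [0.4589 0.0278 0.0201] yaw -25.0 r 0.1333 ang -127.2 q6 0.24 F [-2.4  0.9  0.8] w -0.0002 tilt [ 0.068 -0.071 -0.995]
red n 112 rmax 0.153 meanang 62.3 outer ang 62.3 line 62.0
```

```bash
python3 -m inch '[[-1,6.5,1.5,-0.3,-1],[-1,6.5,1.5,-0.3,-1],[-1,6.5,1.5,-0.3,-1],[-1,6.5,1.5,-0.3,-1],[-1,4,1,0,-1]]'
python3 -c "
from h import *
st()
p=eyes.get_image('top');red(p)"
```

```text
clock: 8.05
position: [0.4799, 0.0114, 0.0211]
ee_rot: [-0.027, 0.984, -0.17, 0.037]
contact_force: [-1.4, 2.3, 0.4]
width: -0.0003
t 8.05 P [0.4799 0.0114 0.0211] yaw -19.7 r 0.1364 ang -115.9 q6 0.12 F [-1.4  2.3  0.4] w -0.0003 tilt [ 0.063 -0.065 -0.996]
red n 108 rmax 0.159 meanang 73.0 outer ang 72.9 line 72.8
```

```bash
python3 -m inch '[[-1,4,1,0,0],[-1,4,1,0,0],[-1,2,0.5,0,0]]'
python3 -c "
from h import *
st()
p=eyes.get_image('top');red(p)
st()
cv2.imwrite('pics/c7.png',cv2.resize(p['frame'][200:290,175:325,::-1],None,fx=5.3,fy=5.3,interpolation=cv2.INTER_CUBIC))"
```

```text
clock: 8.35
position: [0.4893, 0.0049, 0.0215]
ee_rot: [-0.027, 0.984, -0.17, 0.037]
contact_force: [-1.4, 1.8, -0.3]
width: -0.0002
t 8.35 P [0.4893 0.0049 0.0215] yaw -19.7 r 0.1385 ang -111.2 q6 0.11 F [-1.4  1.8 -0.3] w -0.0002 tilt [ 0.063 -0.065 -0.996]
red n 93 rmax 0.151 meanang 77.8 outer ang 78.0 line 78.3
t 8.4 P [0.4898 0.0046 0.0215] yaw -19.7 r 0.1386 ang -111.0 q6 0.11 F [-0.6 -0.1 -1.3] w -0.0 tilt [ 0.064 -0.065 -0.996]
```

View pics/c7.png

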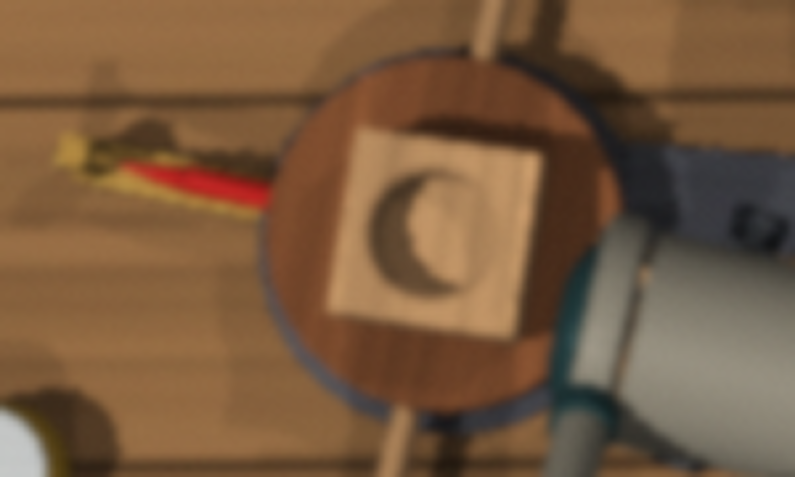

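The red point at (120,165) in the crop now lines up with the post at (70,150), with brass foot showing on both sides of it. I back off and verify.

```bash
python3 -m inch '[[-1,-8,2,0,0],[-1,-8,2,0,0],[-1,0,0,-20,0],[-1,0,0,-30,0],[-1,0,0,-30,0],[-1,0,30,0,0],[-1,0,30,0,0],[-1,0,20,0,0]]'
python3 - <<'E'
from h import *
to(.48,-.07,.025)
p=eyes.get_image('top');red(p); print(regions_of(p,"brake")[:1][0]["bbox"])
q=eyes.get_image('scene')
for n,a,b,c,d,s in (('t8',150,320,170,400,3.4),):
    cv2.imwrite(f'pics/{n}.png',cv2.resize(p['frame'][a:b,c:d,::-1],None,fx=s,fy=s,interpolation=cv2.INTER_CUBIC))
cv2.imwrite('pics/s8.png',cv2.resize(q['frame'][180:340,270:430,::-1],None,fx=3.7,fy=3.7,interpolation=cv2.INTER_CUBIC))
E
```

```text
clock: 9.07
position: [0.4399, -0.0732, 0.0998]
ee_rot: [-0.024, 0.985, -0.166, 0.043]
contact_force: [0.7, -0.8, -0.4]
width: 0.0002
t 9.07 P [ 0.4399 -0.0732  0.0998] yaw -19.2 r 0.2299 ang -115.7 q6 -0.1 F [ 0.7 -0.8 -0.4] w 0.0002 tilt [ 0.077 -0.062 -0.995]
shift mm [ 30.9 -11.3  78.3]
red n 94 rmax 0.15 meanang 78.1 outer ang 78.1 line 77.9
[345.1, 235.4, 14.1, 25.5]
```

View pics/t8.png

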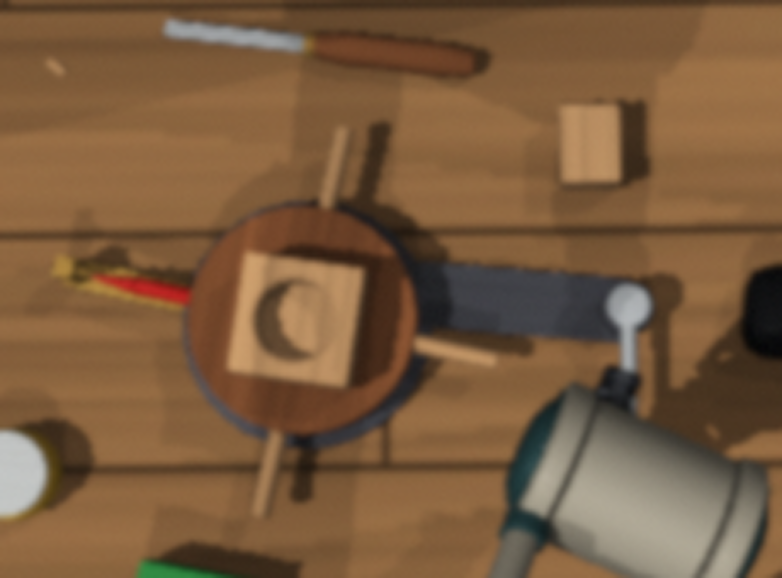

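View pics/s8.png

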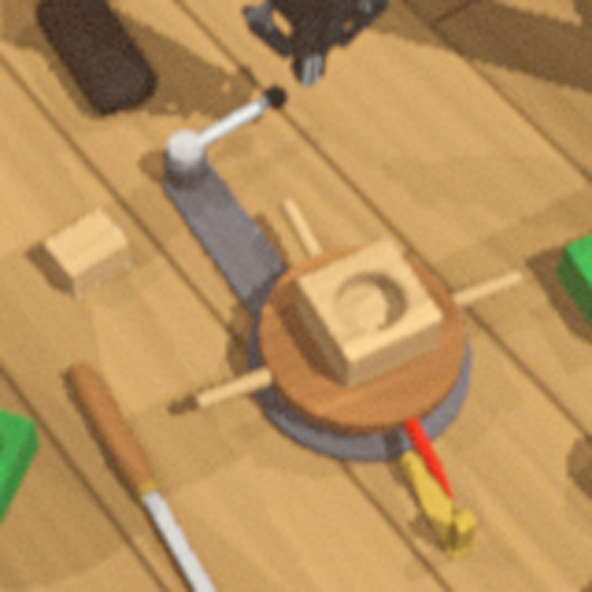

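The turntable stays at 78.0° against the mark at 77.3°, under 2 mm off. The scene view agrees, with the red point beside the brass tip at (450,497). Next is the brake: I go down on the turntable side of the lever.

```bash
python3 -m inch '[[-1,11,-3.5,0,0],[-1,11,-3.5,0,0],[-1,9,-3,0,0],[-1,0,0,25,0],[-1,0,0,25,0],[-1,0,0,20,0],[-1,0,0,3,0]]'
python3 - <<'E'
from h import *
to(.48,-.07,.03)
p=eyes.get_image('wrist');cv2.imwrite('pics/w9.png',p['frame'][:,:,::-1])
E
```

```text
clock: 9.8
position: [0.4922, -0.0675, 0.0296]
ee_rot: [-0.025, 0.985, -0.165, 0.049]
contact_force: [-0.5, -0.0, -0.4]
width: -0.0001
t 9.8 P [ 0.4922 -0.0675  0.0296] yaw -19.2 r 0.207 ang -103.2 q6 -0.07 F [-0.5 -0.  -0.4] w -0.0001 tilt [ 0.088 -0.065 -0.994]
shift mm [-10.7   6.3  -1.8]
```

View pics/w9.png

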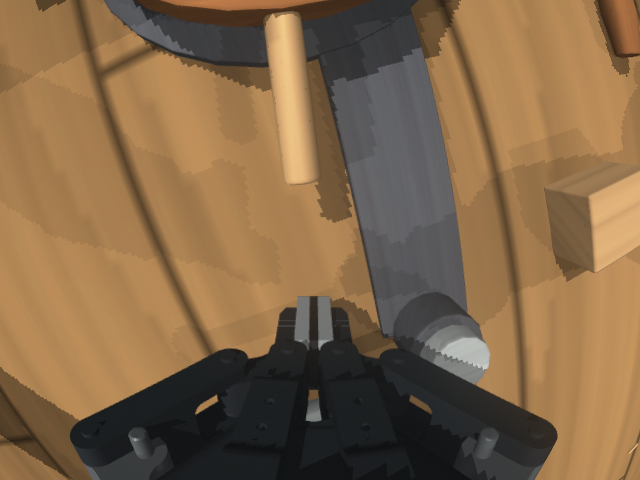

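The fingertip at (314,300) stands between the spoke end at (300,180) and the lever, which shows through the gripper at (315,405). I push across.

```bash
python3 -m inch '[[-1,-2.5,9,0,0],[-1,-2.5,9,0,0],[-1,-2,8,0,0],[-1,2,8,0,0],[-1,2,8,0,0],[-1,2,8,0,0]]'
python3 - <<'E'
from h import *
st()
p=eyes.get_image('wrist');cv2.imwrite('pics/w10.png',p['frame'][:,:,::-1])
q=eyes.get_image('scene');cv2.imwrite('pics/s10.png',cv2.resize(q['frame'][150:300,250:410,::-1],None,fx=4,fy=4,interpolation=cv2.INTER_CUBIC))
E
```

```text
clock: 10.35
position: [0.4777, -0.1158, 0.03]
ee_rot: [-0.026, 0.985, -0.164, 0.052]
contact_force: [1.0, 3.4, 0.2]
width: 0.0003
t 10.35 P [ 0.4777 -0.1158  0.03  ] yaw -19.0 r 0.2573 ang -103.9 q6 -0.2 F [1.  3.4 0.2] w 0.0003 tilt [ 0.094 -0.069 -0.993]
```

View pics/s10.png

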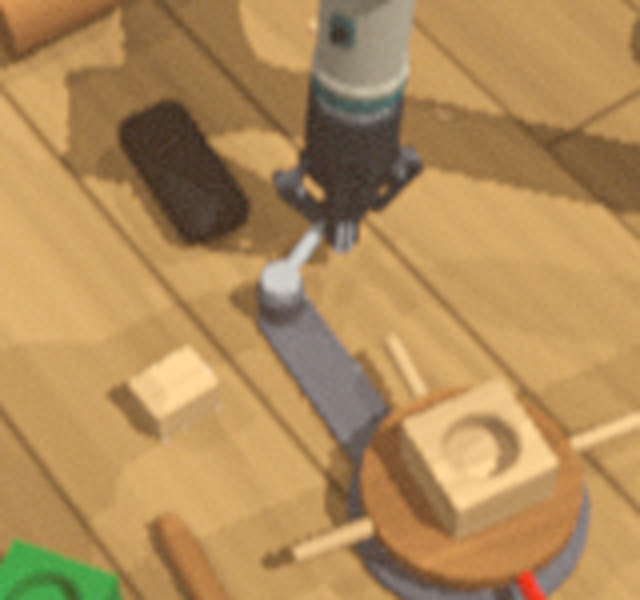

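```bash
python3 -m inch '[[-1,4.8,7,0,0],[-1,4.8,7,0,0],[-1,4.8,7,0,0],[-1,6,5.5,0,0],[-1,6,4,0,0]]'
python3 - <<'E'
from h import *
to(.499,-.162,.03)
q=eyes.get_image('scene');cv2.imwrite('pics/s11.png',cv2.resize(q['frame'][150:300,250:410,::-1],None,fx=4,fy=4,interpolation=cv2.INTER_CUBIC))
E
```

```text
clock: 10.87
position: [0.4904, -0.1558, 0.0297]
ee_rot: [-0.027, 0.985, -0.164, 0.049]
contact_force: [-1.3, 2.4, 0.6]
width: 0.0002
t 10.87 P [ 0.4904 -0.1558  0.0297] yaw -19.1 r 0.2939 ang -99.6 q6 -0.26 F [-1.3  2.4  0.6] w 0.0002 tilt [ 0.087 -0.069 -0.994]
shift mm [10.2  3.1  0.4]
```

View pics/s11.png

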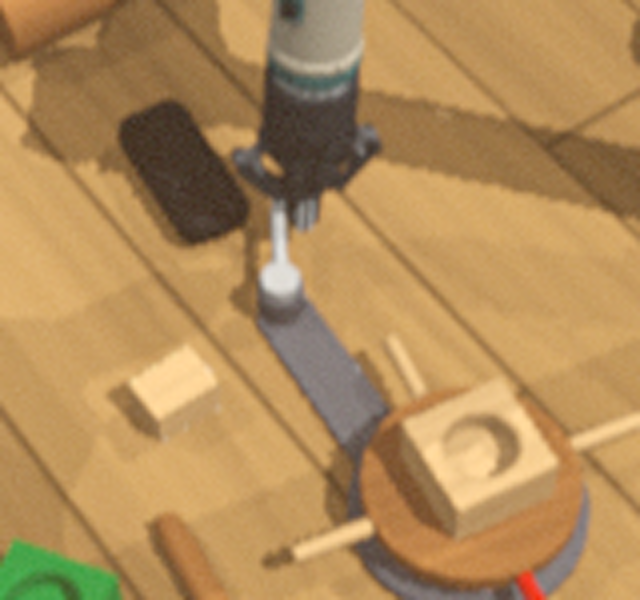

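```bash
python3 -m inch '[[-1,4,1.2,0,0],[-1,4,1.2,0,0],[-1,3,1,0,0]]'; python3 -m inch '[[-1,3,0.6,0,0]]'
```

```text
clock: 11.17
position: [0.4915, -0.1581, 0.0281]
ee_rot: [-0.032, 0.985, -0.164, 0.038]
contact_force: [-4.5, 4.1, 4.5]
width: -0.0004
clock: 11.25
position: [0.4914, -0.158, 0.0277]
ee_rot: [-0.033, 0.985, -0.164, 0.034]
contact_force: [-5.1, 4.1, 4.7]
width: -0.0001
```

The fingertip has stalled with the force up to 7–8 N, so the lever is presumably at its stop. I back off and check.

```bash
python3 -m inch '[[-1,-8,0,0,0],[-1,-10,0,0,0],[-1,-10,0,0,0],[-1,0,0,-30,0],[-1,0,0,-30,0],[-1,0,0,-30,0],[-1,-30,0,-10,0],[-1,-30,0,-10,0],[-1,-30,0,-10,0],[-1,-30,0,-10,0],[-1,0,0,0,0]]'
python3 - <<'E'
from h import *
st()
p=eyes.get_image('top');red(p)
q=eyes.get_image('scene')
for n,pic in (("top",p),("scene",q)):
    B=[ray(pic,m["point"],.044)[:2] for m in mark_of(pic,"brake_ball")[:1]]; V=[ray(pic,m["point"],.044)[:2] for m in mark_of(pic,"brake_pivot")[:1]]
    print(n,B,V)
    if B and V: d=B[0]-V[0]; print(np.hypot(*d),np.degrees(np.arctan2(d[1],d[0]))%360)
cv2.imwrite('pics/t12.png',cv2.resize(p['frame'][150:320,170:400,::-1],None,fx=3.4,fy=3.4,interpolation=cv2.INTER_CUBIC))
cv2.imwrite('pics/s12.png',cv2.resize(q['frame'][150:340,250:430,::-1],None,fx=3.1,fy=3.1,interpolation=cv2.INTER_CUBIC))
E
```

```text
clock: 12.17
position: [0.335, -0.1187, 0.1518]
ee_rot: [-0.027, 0.986, -0.162, 0.04]
contact_force: [0.7, 1.3, 0.2]
width: -0.0
t 12.17 P [ 0.335  -0.1187  0.1518] yaw -18.8 r 0.3251 ang -129.0 q6 -0.35 F [0.7 1.3 0.2] w -0.0 tilt [ 0.07  -0.066 -0.995]
red n 92 rmax 0.15 meanang 78.2 outer ang 78.1 line 77.6
top [array([ 0.50032124, -0.19428641])] [array([ 0.54355563, -0.1022591 ])]
0.1016771198206091 244.8358818678825
scene [array([ 0.49294065, -0.19283628])] [array([ 0.53655481, -0.11960575])]
0.08523441458262779 239.22309321371375
```

View pics/t12.png

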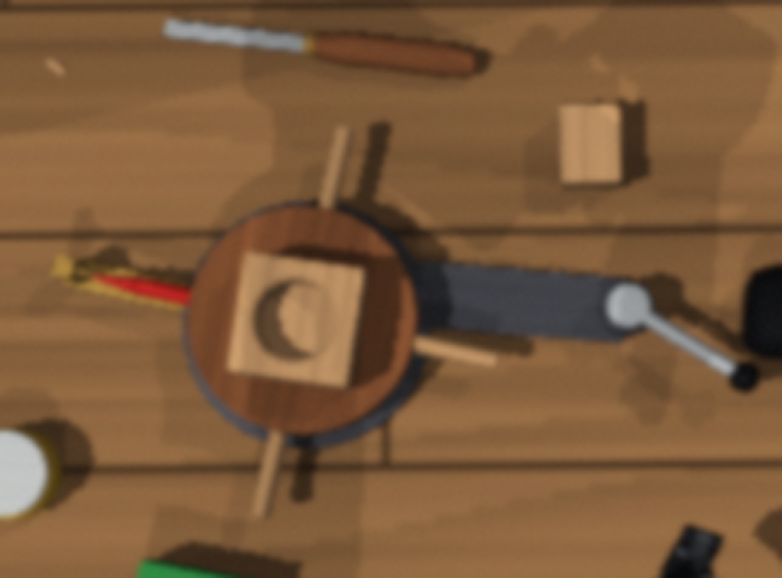

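View pics/s12.png

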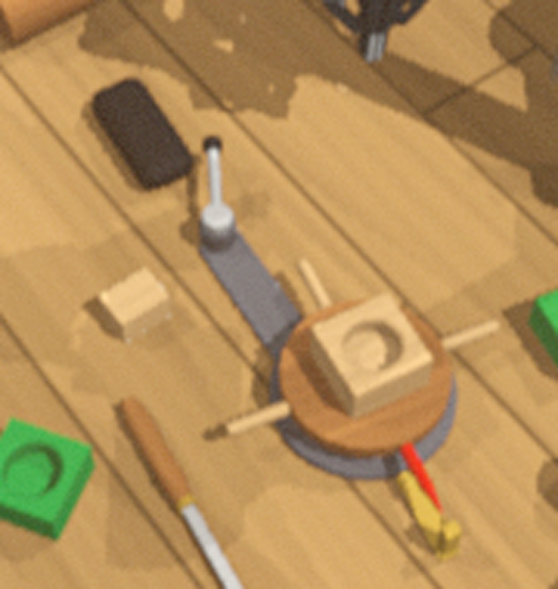

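```bash
python3 - <<'E'
from h import *
p=eyes.get_image('top')
b=ray(p,(150+377/3.4,170+743/3.4),.044)[:2]; b0=ray(p,(150+441/3.4,170+667/3.6),.044)[:2]
for z in (.044,.056):
    v=ray(p,(150+306/3.4,170+628.5/3.4),z)[:2]
    for q in (b0,b): d=q-v; print(z,v.round(4),np.hypot(*d).round(4),np.degrees(np.arctan2(d[1],d[0]))%360)
c=np.linalg.norm(b-b0); print("chord",c,"swing rad",2*np.arcsin(c/.2))
x=regions_of(p,"carving"); print([(r["bbox"],round(r["confidence"],2)) for r in x[:3]])
for t in ("gouge","wax_tin","offcut","case"): print(t,[r["bbox"] for r in regions_of(p,t)[:1]])
E
```

```text
0.044 [ 0.5455 -0.1085] 0.0998 179.6970208280144
0.044 [ 0.5455 -0.1085] 0.0993 237.44294596736836
0.056 [ 0.5444 -0.1077] 0.0986 180.11656999052306
0.056 [ 0.5444 -0.1077] 0.0993 238.227048349104
chord 0.09612450851712478 swing rad 1.0027289755029098
[([202.2, 314.5, 44.6, 39.3], 0.91), ([275.6, 97.3, 46.7, 47.5], 0.76), ([238.1, 222.7, 39.0, 42.0], 0.6)]
gouge [[214.8, 157.4, 97.4, 18.5]]
wax_tin [[158.8, 276.3, 29.0, 25.7]]
offcut [[336.0, 180.4, 13.6, 27.2]]
case [[387.6, 226.6, 60.4, 31.7]]
```

The swing measures 1.00 rad. Together with an unknown start of 0–0.15 rad that fits the stop at 1.1, but the margin over 1.0 is thin. I push once more, nearer the ball and harder, to be sure it is on the stop.

```bash
python3 -m inch '[[-1,34,0,9,0],[-1,34,0,9,0],[-1,34,0,9,0],[-1,29,0,6,0]]'
python3 -c "
from h import *
to(.462,-.152,.03)"
```

```text
clock: 13.1
position: [0.4659, -0.1605, 0.1262]
ee_rot: [-0.027, 0.986, -0.163, 0.039]
contact_force: [0.5, 0.7, 0.4]
width: 0.0
t 13.1 P [ 0.4659 -0.1605  0.1262] yaw -18.9 r 0.3035 ang -104.0 q6 -0.25 F [0.5 0.7 0.4] w 0.0 tilt [ 0.067 -0.066 -0.996]
shift mm [-12.9  -0.4  95.7]
```

```bash
python3 -m inch '[[-1,-10,0,20,0],[-1,-8,0,28,0],[-1,-4,0,25,0],[-1,0,0,18,0],[-1,0,0,3,0]]'
python3 -c "
from h import *
to(.488,-.1665,.03)
p=eyes.get_image('wrist');cv2.imwrite('pics/w13.png',p['frame'][:,:,::-1])"
```

```text
clock: 13.52
position: [0.4664, -0.1552, 0.0276]
ee_rot: [-0.025, 0.986, -0.161, 0.045]
contact_force: [-0.3, 0.2, -0.4]
width: -0.0001
t 13.52 P [ 0.4664 -0.1552  0.0276] yaw -18.8 r 0.2983 ang -104.2 q6 -0.28 F [-0.3  0.2 -0.4] w -0.0001 tilt [ 0.08  -0.064 -0.995]
shift mm [24.2  3.7 -0.7]
```

View pics/w13.png

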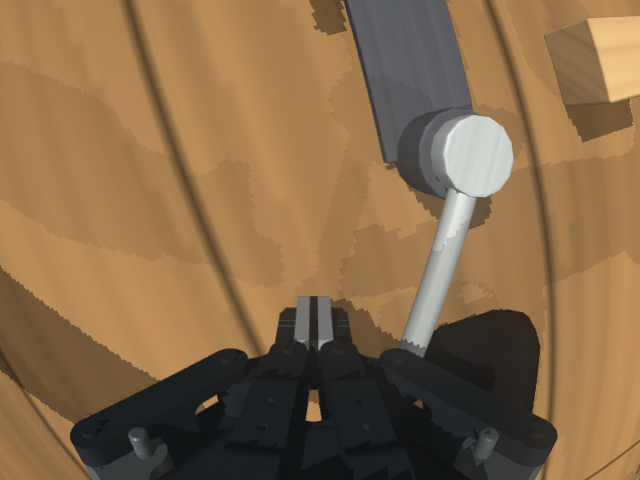

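```bash
python3 -m inch '[[-1,7,1.5,0,0],[-1,7,1.5,0,0],[-1,5,1,0,0]]'; python3 -m inch '[[-1,5,1,0,0],[-1,6,1,0,0]]';  python3 -m inch '[[-1,9,1.5,0,0],[-1,9,1.5,0,0]]'
python3 -c "
from h import *
st()
p=eyes.get_image('top');cv2.imwrite('pics/t14.png',cv2.resize(p['frame'][190:310,300:460,::-1],None,fx=5,fy=5,interpolation=cv2.INTER_CUBIC))"
```

```text
clock: 13.82
position: [0.4846, -0.1659, 0.0309]
ee_rot: [-0.025, 0.986, -0.161, 0.045]
contact_force: [1.0, -0.4, -0.8]
width: 0.0003
clock: 13.98
position: [0.4866, -0.1669, 0.0311]
ee_rot: [-0.029, 0.986, -0.16, 0.035]
contact_force: [-15.2, 5.9, 6.6]
width: 0.0003
clock: 14.15
position: [0.4865, -0.1664, 0.0309]
ee_rot: [-0.035, 0.987, -0.159, 0.017]
contact_force: [-16.5, 8.1, 13.8]
width: -0.0002
t 14.15 P [ 0.4865 -0.1664  0.0309] yaw -18.4 r 0.3051 ang -100.0 q6 -0.27 F [-16.5   8.1  13.8] w -0.0002 tilt [ 0.022 -0.075 -0.997]
```

View pics/t14.png

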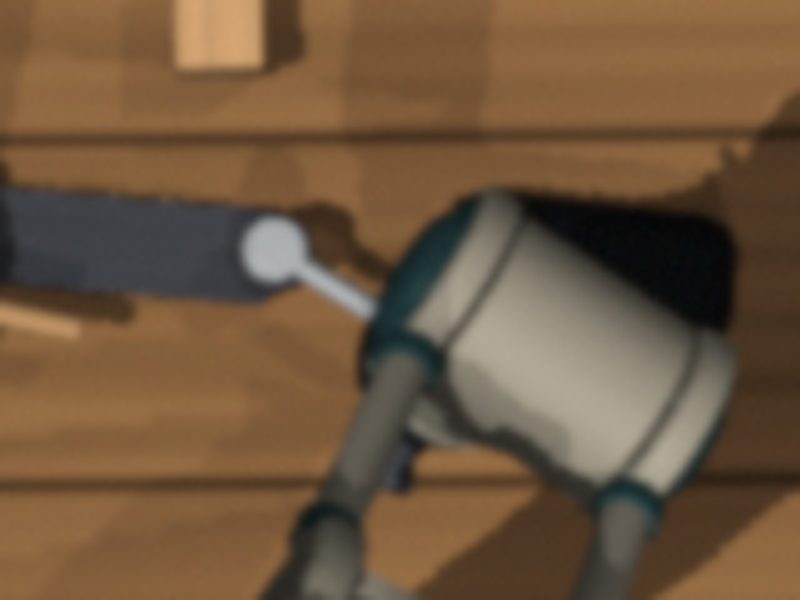

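The lever did not yield under about 20 N at 80 mm from the pivot, so it is on the hard stop. I withdraw.

```bash
python3 -m inch '[[-1,-8,0,0,0],[-1,-10,0,0,0],[-1,-10,0,0,0],[-1,0,0,-30,0],[-1,0,0,-30,0],[-1,0,0,-30,0],[-1,-30,0,-10,0],[-1,-30,0,-10,0],[-1,-30,0,-10,0],[-1,0,0,0,0],[-1,0,0,0,0],[-1,0,0,0,0]]'
python3 - <<'E'
from h import *
st()
p=eyes.get_image('top');red(p)
q=eyes.get_image('scene')
cv2.imwrite('pics/t15.png',cv2.resize(p['frame'][150:320,170:400,::-1],None,fx=3.4,fy=3.4,interpolation=cv2.INTER_CUBIC))
for t in ("gouge","wax_tin","offcut","case"): print(t,[r["bbox"] for r in regions_of(p,t)[:1]])
E
```

```text
clock: 15.2
position: [0.3683, -0.1405, 0.1604]
ee_rot: [-0.029, 0.986, -0.16, 0.029]
contact_force: [-0.2, 0.2, -0.7]
width: 0.0002
t 15.2 P [ 0.3683 -0.1405  0.1604] yaw -18.5 r 0.3235 ang -121.9 q6 -0.33 F [-0.2  0.2 -0.7] w 0.0002 tilt [ 0.048 -0.067 -0.997]
red n 94 rmax 0.15 meanang 78.1 outer ang 78.1 line 77.9
gouge [[215.2, 155.6, 92.8, 18.1]]
wax_tin [[157.4, 278.9, 28.7, 23.9]]
offcut [[334.5, 179.5, 16.7, 27.8]]
case [[387.9, 226.9, 59.5, 33.8]]
```

View pics/t15.png

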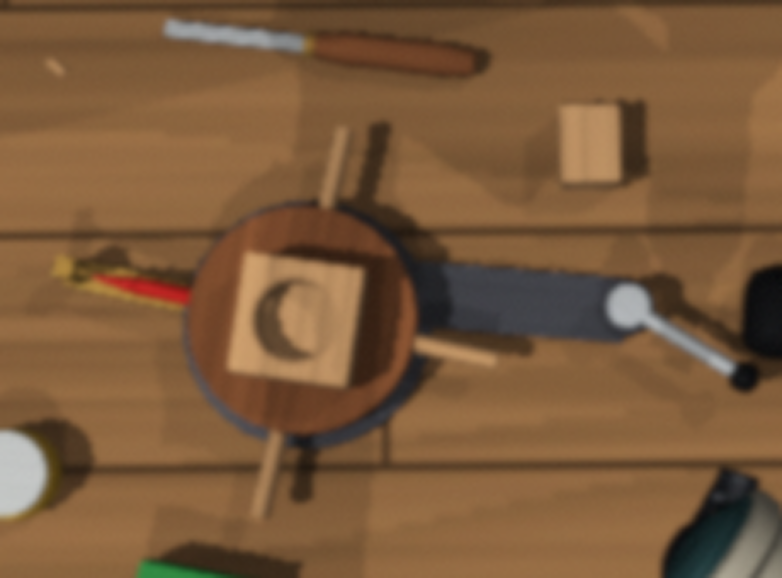

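The red point at (97,280) faces the post at (63,267). The lever is across with the ball at (743,377), the same place as before the hard push, so it is on its stop. The block is centred, nothing else has moved and the arm is clear, so I hand in.

```bash
python3 -c "
from rig import manip
print(manip.sign_off())"
```

```text
the job is handed in; nothing more can be done
None
```

I turned the turntable about 91° anticlockwise, pushing one pale spoke with the shut fingertips until the red spoke pointed at the brass index tip. Then I pushed the brake lever across to its stop on the side away from the turntable. I handed in at about 15 s on the clock; sign-off gave no verdict.

**Last checks**
- **Pointer:** it stands at 78.1° and the index post at 77.3°, about 2 mm apart sideways. It did not move after the fingers left the spoke.
- **Brake:** the lever did not move under a second, harder push of about 20 N, so I take it to be on its stop. From the pictures the swing is only about 1.00 rad from an unknown start between 0 and 0.15. The pictures alone therefore show just 1.0 to 1.15 rad.
- **Block and bench:** the block looks centred on the platen. The gouge, wax tin, offcut and case match where they were to within a pixel or two. I did not re-measure the chisel, skew or mallet, but the arm did not work near them.
- **Arm:** it is clear of everything, with no contact force showing.

**Disagreements:** the networks' scene-view points were off by up to 15 mm from the top view, including a brake lever length of 85 mm instead of 100. I used the top view instead. The tool also tilted about 5° during the moves, which did no harm.

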